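Fit the clamp lever on its splined shaft and swing it to the stop

TASK

Fit the loose aluminium lever onto the upright splined shaft of the green gearbox: turn it until its wide slot meets the shaft's wide spline and let it slide fully home, pressing only lightly (never anywhere near 40 N). Then swing the fitted lever round until its arm rests gently against the stop peg, let go of it there, and leave everything else on the bench where it is.

Things in the scene. Friction and masses are not known exactly. Their poses are not given: they have to be found in the camera images.
- lever_hub (a point): Mid-height centre of the loose aluminium lever's hub (0.4 kg, lies hub-down on the bench). Hub: block 44 x 44 mm, 46 mm tall, splined bore right through along z. The arm, a 14 mm wide bar, leaves the hub along this point's -x axis, 7 to 19 mm above this point. Hold the hub by its plain faces at +y and -y, 44 mm apart.
- lever_base (a point): Centre of the hub's underside, on the bore axis, 23 mm below lever_hub, same axes. The bore: round core 19 mm across with four slots in a cross, 30 mm across over opposite slots. The slot on the arm side (-x) is 14 mm wide, the other three 8 mm.
- lever_knob (a point): Centre of the lever's black ball knob (24 mm across), 95 mm along the lever's -x from the bore axis and 56 mm above the underside of the hub.
- gearbox: Green gearbox fixed to the bench, 170 x 170 mm, 80 mm tall; origin at the centre of its underside, z up. Its shaft stands upright at the centre of the top. The shaft turns stiffly (0.15 N m) and stays where left; a lever pressed on it with 6 N or less does not drag it round.
- seat (a point): Centre of the top face of the shaft's 40 mm collar, where the hub rests when fully home; 88 mm above the bench, axes as the gearbox. The shaft's turn is NOT reported: its wide spline starts 0.6 rad clockwise to 0.45 rad counter-clockwise of this -x axis (from above, the wide arm of a cross). The lever fits only with its arm the way the wide spline points, with about 0.05 rad play each way.
- shaft_tip (a point): Tip of the shaft, 38 mm above seat, axes as the gearbox. From the collar up: splines in a cross to 24 mm (28 mm across the tips, the wide one 12 mm wide, three 6 mm), a plain round nose 17.4 mm across to 30 mm that guides the bore, a taper to the tip. A hub out of line stops with its underside 24 mm above seat.
- stop_peg (a point): Top of the upright steel stop peg, 12 mm across, 52 mm above the gearbox's top, at x = -32, y = -61 mm in the gearbox's frame. The arm meets it when the lever has turned 0.9 rad counter-clockwise (from above) from the gearbox's -x direction; the knob's centre is then at x = -59, y = -74 mm in that frame.
Things that resemble listed ones, but are neither listed nor needed, are in the scene too. Leave any blue, purple or turquoise look-alike of the part that bears lever_hub alone.

How it is judged:
On the way, in this order (a step that is already met when the one before it is completed fails the run):
1. the lever is threaded fully home on the splined shaft (z of lever_base in the frame of seat between -0.003 and 0.003 m and horizontal distance between lever_base and seat below 0.003 m and angle between lever_base's own z axis and vertical below 0.05 rad), for 0.2 s.
2. the fitted lever is swung against the stop peg (all of step 1 and y of lever_knob in the frame of gearbox below -0.0715 m), for 0.2 s.
At the end, for the whole second after the job is handed in: The lever's hub is fully home on the collar (within 3 mm in height and sideways, tilted less than 0.05 rad), its arm lies against the stop peg (knob centre beyond y = -71.5 mm in the gearbox's frame, a gap of at most about 3 mm), and it is at rest and let go (all of step 2 and linear speed of lever below 0.02 m/s and angular speed of lever below 0.1 rad/s and contact force between the fingers and lever below 0.1 N); the robot touches nothing.
It fails at once if the lever is forced down on the shaft before it is home: more than 40 N between it and the gearbox's shaft (z of lever_base in the frame of seat above 0.004 m and contact force between lever and gearbox above 40 N).
It fails at once if the lever is slammed home or driven hard into the peg: more than 80 N between it and the gearbox with its shaft and peg (contact force between lever and gearbox above 80 N).
It fails at once if a bystander is moved by more than 30 mm (distance of any of spanner, old_crank, stone, hammer, file, brick, oil_can from where it was at the start of the episode above 0.03 m).
It also fails if it takes over 72 s, if anything falls off the work surface, if the arm or the gripper's body presses on something with over 40 N, if the wrist force passes 120 N, or if a joint passes its speed limit or range.

ROBOT

A 7-joint arm with a two-finger parallel gripper is mounted at the origin on the work surface. World frame = base frame: x ahead of the robot, y to its left, z up, the work surface at z = 0. Lengths are in m, angles in rad, forces in N, time in s.
With the tool pointing down it reaches from about 0.4 to 0.85 m from the base axis. Payload 10.4 kg.
Tool frame: the origin (TCP) lies midway between the tips of the shut fingers; the grasp point (between the pads) lies 19 mm behind it; x points along the fingers, z is the direction in which the jaws open and shut, and the axes are right-handed (so a half turn about x gives the same grasp; the last joint's range is limited). The gripper opens to 87 mm and grips with 3 to 60 N. Pads are 19 mm wide; open, the fingers measure 117 mm over their backs; the gripper's body (75 mm by 190 mm) begins 51 mm behind the grasp point.
Start: joints at [-1.126, 0.332, -0.065, 1.46, 0.022, 1.35, -0.088], TCP at [0.282, 0.558, 0.195] pointing down, gripper open.
Joint ranges: [-2.6, 2.6], [-0.5, 2.12], [-1.47, 1.34], [0.16, 2.42], [-1.27, 4.41], [0.06, 2.06], [-2.6, 2.6]. Speed limits (rad/s): [2.22, 2.22, 2.79, 2.79, 3.14, 3.14, 3.14].

INTERFACE

Orientations are given as a unit quaternion [x, y, z, w].
In Python, from bench import read_state, camera, camera_params, close_job gives the robot as it stands.
- The arm moves only by the tool arm_command, never from a script. Its argument "targets" is a list of rows, each a list of 7 numbers: the closure in counts, from 0 (fully open) to 255 (shut), then the shift along the tool's x, y, z in mm, then the turn, a rotation vector about the tool's x, y, z in rad. A call has 1 to 10 rows; each row is the pose to reach, as a shift and turn from the pose commanded when the call began, along the tool's axes at that moment; what a row does not reach only later rows make up. A row lasts 1/10 s, in which the tool goes at most 50 mm and 8.59 degrees, less where a joint would pass 70% of its speed; a pose out of reach is approached as far as the arm can. A call with a gripper value outside its range is refused whole. The fingers move at their own pace and stop on an object; "newtons" is the grip in N (left out, the last holds). Time passes only in rows, so rows that repeat a pose let the fingers close. It gives the time, the measured TCP pose, the force and the opening at its end, in the units of the state.
- read_state(): the state, without advancing time (a new reading comes with each control period).
- camera(name): name is "scene" or "top" or "wrist"; returns the picture (480x640x3 uint8, red, green, blue); there is no depth.
- camera_params(name): a dict with "intrinsics" (3x3 intrinsics, pixels), "xyz" and "orientation" of the camera in the world; the wrist camera has in their place "mount" (4x4, takes a point from camera to tool coordinates, whose origin is the TCP and whose axes are the tool frame's). Camera axes: x right, y down, z forward; pixel columns grow to the right and rows downward; lengths in m; the calibration is good to about 2 mm. The wrist camera is an equidistant fisheye: a pixel r from the principal point sees the ray r / f radians off the axis. A picture is of the moment at which its call begins: read the wrist's pose just before it. camera_params takes no time and is no camera call.
- close_job(): hands the job in, once; it reports no verdict.
The state is a dict: "time": time; "joint_positions": joint angles; "joint_vel": joint speeds; "joint_torque": joint torques, N m; "ee_pos": TCP position; "eef_rot": TCP orientation; "ft_force": force on the tool from outside, world axes, zero at the start; "torque": the same for the moment, N m; "width": finger opening in m.
Only numpy, scipy, OpenCV 4.12 (cv2) and the standard library are available. Lean on these libraries where they do the work, as an engineer would, in place of code of your own. Each camera call takes 0.05 s, during which the arm holds its last target.

## Working session

There is one attempt and no reset: what is moved stays moved. The work goes in short steps, Python scripts to look and compute and a tool call to move; the robot and the scene stay as the last step left them, time stands still between calls to the robot, and variables do not carry over. Pictures are saved under pics/ and viewed, and the job is handed in when it is done.

Besides the shell and the picture viewer there is one more tool, called after "Emit:" by a JSON object that holds its "fn" and its "kwargs". arm_command: Moves the arm, as the interface text tells. Its arguments: {"type":"object","properties":{"targets":{"type":"array"},"newtons":{"type":"number"}},"required":["targets"]}

```bash
mkdir -p pics; ls; python3 - <<'E'
from bench import *
import cv2,json
s=read_state();print(s)
for n in("scene","top","wrist"):
    im=camera(n);cv2.imwrite(f"pics/{n}0.png",im[:,:,::-1]);print(n,camera_params(n))
E
```

```text
pics
{'time': 0.0, 'joint_positions': array([-1.12560729,  0.33284859, -0.06470868,  1.46095915,  0.02161248,
        1.34989525, -0.08855909]), 'joint_vel': array([-4.10306320e-04, -8.17019030e-04,  5.97893888e-04, -3.84938790e-04,
        1.24581076e-05, -4.07256672e-04,  4.31297535e-04]), 'joint_torque': array([-5.50099176e-04, -6.23265123e+01,  2.37597252e-02, -3.89884257e+01,
       -6.15772954e-02,  3.98500508e-02,  1.36467329e-04]), 'ee_pos': array([0.28163288, 0.55746509, 0.19436002]), 'eef_rot': array([-0.3707781 ,  0.60268542,  0.37020899,  0.6018631 ]), 'ft_force': array([ 1.23259023, -0.53193561, -0.22067699]), 'torque': array([-0.03579642,  0.00338901, -0.00454842]), 'width': 0.08708301976997486}
scene {'intrinsics': array([[469.74548565,   0.        , 322.62681403],
       [  0.        , 469.74548565, 238.10389003],
       [  0.        ,   0.        ,   1.        ]]), 'xyz': array([0.91819507, 0.23692281, 0.94759697]), 'orientation': array([ 0.46992391,  0.83335016, -0.25497188, -0.14031528])}
top {'intrinsics': array([[442.81229509,   0.        , 329.88393553],
       [  0.        , 442.81229509, 242.06052711],
       [  0.        ,   0.        ,   1.        ]]), 'xyz': array([ 0.32007202, -0.066249  ,  1.04576721]), 'orientation': array([ 0.71352472, -0.69691574,  0.05507375, -0.0464523 ])}
wrist {'intrinsics': array([[371.64829954,   0.        , 317.97082478],
       [  0.        , 371.64829954, 237.65799331],
       [  0.        ,   0.        ,   1.        ]]), 'mount': array([[-7.55072740e-05, -2.76025370e-01,  9.61150347e-01,
        -1.90106291e-01],
       [ 2.45110775e-04, -9.61150326e-01, -2.76025345e-01,
         7.60719896e-02],
       [ 9.99999967e-01,  2.14746385e-04,  1.40230633e-04,
         4.03169085e-04],
       [ 0.00000000e+00,  0.00000000e+00,  0.00000000e+00,
         1.00000000e+00]])}
```

View pics/scene0.png

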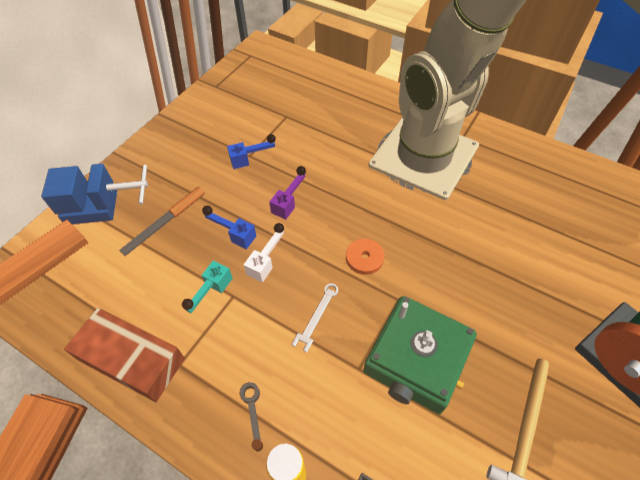

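View pics/top0.png

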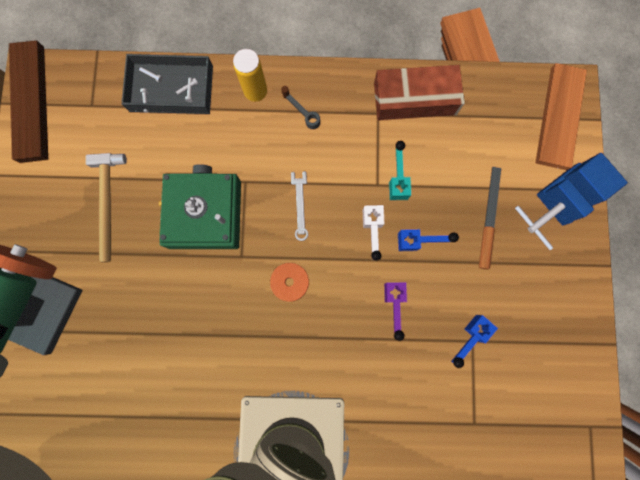

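View pics/wrist0.png

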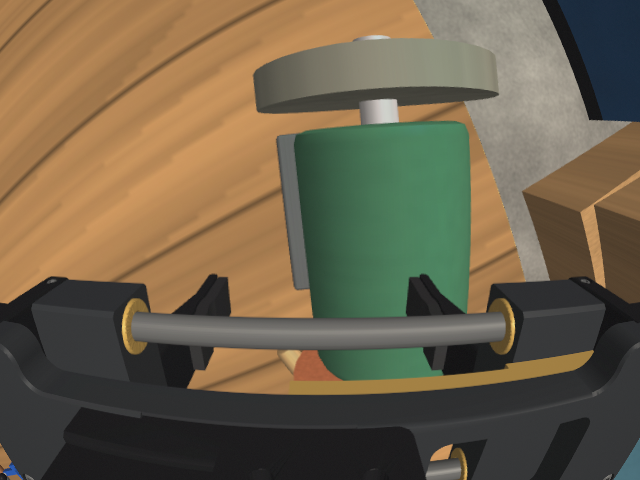

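```bash
cat > h.py <<'E'
import numpy as np,cv2
from scipy.spatial.transform import Rotation as R
from bench import *
P={n:camera_params(n) for n in("scene","top","wrist")}
def ray(n,u,v,s=None):
    K=P[n]["intrinsics"]
    x=(u-K[0,2])/K[0,0];y=(v-K[1,2])/K[1,1]
    if n=="wrist":
        r=np.hypot(x,y);d=np.array([x/r*np.sin(r),y/r*np.sin(r),np.cos(r)])
        M=P[n]["mount"];Rt=R.from_quat(s["eef_rot"]).as_matrix()
        return Rt@M[:3,3]+s["ee_pos"],Rt@M[:3,:3]@d
    d=np.array([x,y,1.]);d/=np.linalg.norm(d)
    return P[n]["xyz"],R.from_quat(P[n]["orientation"]).apply(d)
def onz(n,u,v,z,s=None):
    o,d=ray(n,u,v,s);return o+d*(z-o[2])/d[2]
def tri(*rs):
    A=np.zeros((3,3));b=np.zeros(3)
    for o,d in rs:
        d=d/np.linalg.norm(d);M=np.eye(3)-np.outer(d,d);A+=M;b+=M@o
    p=np.linalg.solve(A,b);return p,[np.linalg.norm((np.eye(3)-np.outer(d,d))@(p-o)) for o,d in rs]
def crop(src,dst,x,y,w,h,k):
    im=cv2.imread(src)[y:y+h,x:x+w];cv2.imwrite(dst,cv2.resize(im,None,fx=k,fy=k,interpolation=cv2.INTER_CUBIC))
E
python3 - <<'E'
from h import *
crop("pics/top0.png","pics/t_lev.png",340,180,80,100,6) 
crop("pics/top0.png","pics/t_gb.png",145,155,110,100,6)
crop("pics/scene0.png","pics/s_gb.png",355,285,130,130,4)
crop("pics/scene0.png","pics/s_lev.png",230,210,80,80,6)
a=cv2.imread("pics/t_lev.png")[:, :];b=cv2.imread("pics/t_gb.png")
E
```

```text
(no output)
```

View pics/t_lev.png

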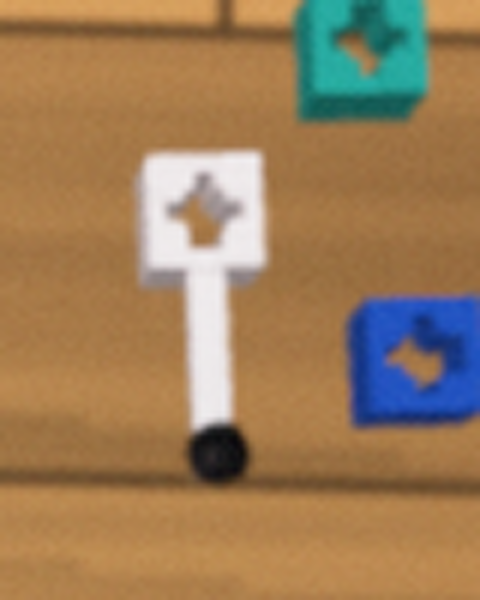

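View pics/t_gb.png

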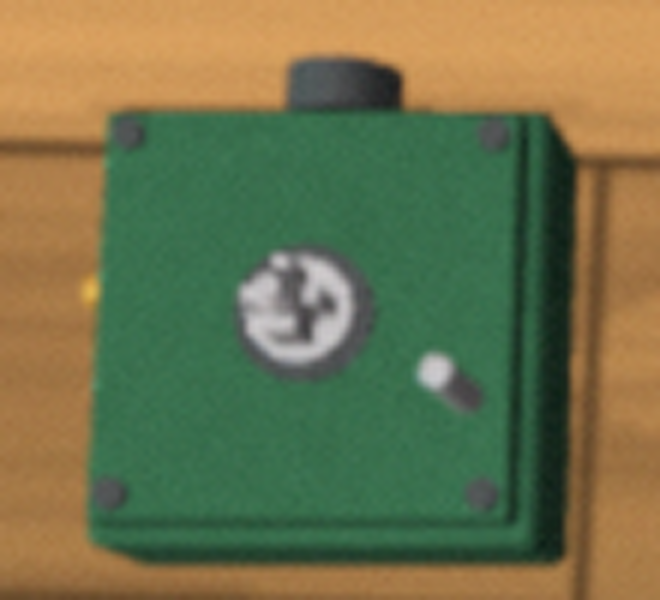

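View pics/s_gb.png

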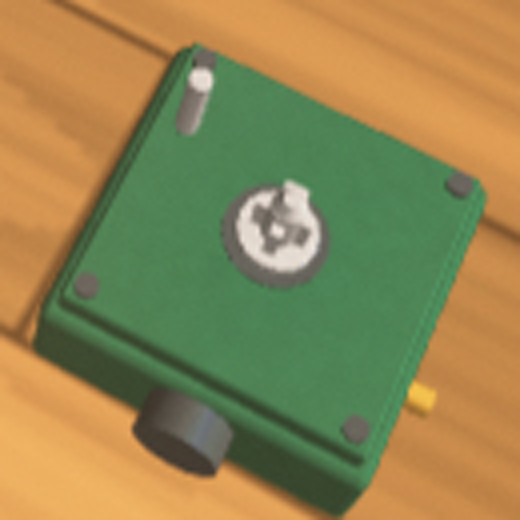

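View pics/s_lev.png

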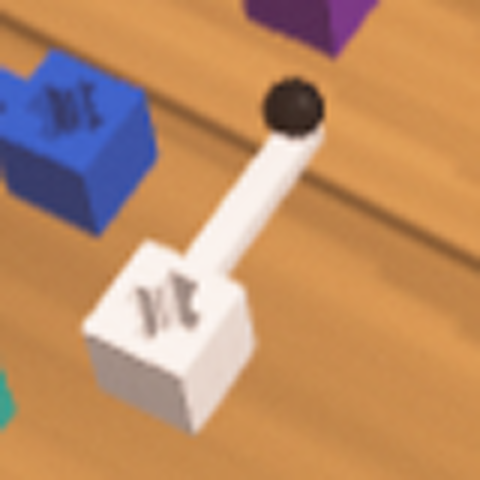

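```bash
python3 - <<'E'
from h import *
T=lambda u,v:onz("top",340+u/6-.4,180+v/6-.4,0.046)
for c in[(145,155),(262,152),(267,268),(142,270),(204,211)]:print("hub",T(*c))
print("hub tri",tri(ray("top",373.6,214.8),ray("scene",230+166/6-.4,210+308/6-.4)))
print("knob",onz("top",340+218/6-.4,180+453/6-.4,.056),tri(ray("top",340+218/6-.4,180+453/6-.4),ray("scene",230+294/6-.4,210+107/6-.4)))
sc=[(130,135),(493,135),(482,495),(110,493)]
q=[onz("top",145+u/6-.4,155+v/6-.4,.082) for u,v in sc];print(np.array(q),np.mean(q,0))
ss=[(86,287),(203,58),(459,184),(356,430)]
ss=[onz("scene",355+u/4-.4,285+v/4-.4,.082) for u,v in ss];print(np.array(ss),np.mean(ss,0))
print("peg",onz("top",217.4,216.3,.132),tri(ray("top",217.4,216.3),ray("scene",404.9,304.6)))
E
```

```text
hub [ 0.55232945 -0.15320715  0.046     ]
hub [ 0.55467474 -0.19834314  0.046     ]
hub [ 0.50926027 -0.2005016   0.046     ]
hub [ 0.50727748 -0.15257977  0.046     ]
hub [ 0.53091125 -0.17614922  0.046     ]
hub tri (array([ 0.5312752 , -0.17621437,  0.04325354]), [np.float64(0.00026868750690618785), np.float64(0.00026868750690604935)])
knob [ 0.43631336 -0.18109062  0.056     ] (array([ 0.43647874, -0.18127465,  0.05480033]), [np.float64(5.045641671961939e-05), np.float64(5.045641671965654e-05)])
[[0.59735496 0.2924933  0.082     ]
 [0.60095009 0.15774955 0.082     ]
 [0.46501053 0.15417913 0.082     ]
 [0.46240202 0.28961767 0.082     ]] [0.5314294  0.22350991 0.082     ]
[[0.60326872 0.15854092 0.082     ]
 [0.4657485  0.15366741 0.082     ]
 [0.46294183 0.29043494 0.082     ]
 [0.59926661 0.29447292 0.082     ]] [0.53280641 0.22427905 0.082     ]
peg [0.50116252 0.16095816 0.132     ] (array([0.50156464, 0.16212191, 0.12903763]), [np.float64(0.00046074192877340196), np.float64(0.00046074192877345655)])
```

```bash
cat >> h.py <<'E'
def go(p,yaw,s=None):
    """shift mm & rotvec in tool axes to take TCP to p with tool x down, tool z horizontal at angle yaw from world y axis (mod pi)"""
    s=s or read_state();Rt=R.from_quat(s["eef_rot"])
    best=None
    for k in(0,np.pi):
        a=yaw+k;z=np.array([-np.sin(a),np.cos(a),0]);x=np.array([0,0,-1.])
        Rd=R.from_matrix(np.c_[x,np.cross(z,x),z]);rv=(Rt.inv()*Rd).as_rotvec()
        if best is None or np.linalg.norm(rv)<np.linalg.norm(best):best=rv
    return np.round(Rt.inv().apply(np.array(p)-s["ee_pos"])*1000,1),np.round(best,3)
E
python3 - <<'E'
from h import *
s=read_state();print(np.round(R.from_quat(s["eef_rot"]).as_matrix(),3))
print(go([.532,.224,.25],0.05))
print(go([.532,.224,.25],0.05+np.pi/2))
E
```

```text
[[-0.    -0.893  0.451]
 [-0.001  0.451  0.893]
 [-1.    -0.    -0.001]]
(array([ -55.2, -373.8, -184.9]), array([-0.518, -0.001, -0.   ]))
(array([ -55.2, -373.8, -184.9]), array([ 1.053e+00, -1.000e-03,  1.000e-03]))
```

Emit:
{"fn": "arm_command", "kwargs": {"targets": [[0, -55, 0, 0, 0, 0, 0], [0, -55, 0, 0, 0, 0, 0], [0, -55, -374, -185, -0.518, 0, 0], [0, -55, -374, -185, -0.518, 0, 0], [0, -55, -374, -185, -0.518, 0, 0], [0, -55, -374, -185, -0.518, 0, 0], [0, -55, -374, -185, -0.518, 0, 0], [0, -55, -374, -185, -0.518, 0, 0], [0, -55, -374, -185, -0.518, 0, 0], [0, -55, -374, -185, -0.518, 0, 0]]}}

```text
time: 1.15
ee_pos: [0.5194, 0.2408, 0.2505]
eef_rot: [0.512, -0.487, -0.512, -0.488]
ft_force: [0.5, 0.4, -0.0]
width: 0.087
```

Emit:
{"fn": "arm_command", "kwargs": {"targets": [[0, 0, 0, 0, 0, 0, 0], [0, 0, 0, 0, 0, 0, 0]]}}

```text
time: 1.35
ee_pos: [0.519, 0.2415, 0.2501]
eef_rot: [-0.512, 0.488, 0.512, 0.488]
ft_force: [-0.3, 1.0, 0.7]
width: 0.0869
```

```bash
python3 - <<'E'
from h import *
s=read_state();im=camera("wrist");cv2.imwrite("pics/w1.png",im[:,:,::-1]);print(s['time'],s['ee_pos'],go([.532,.224,.25],0.05,s))
np.save("s1.npy",s,allow_pickle=True)
E
```

```text
1.35 [0.5189627  0.24154818 0.25012759] (array([  0.1, -12.2, -18.1]), array([-0.003,  0.   ,  0.   ]))
```

View pics/w1.png

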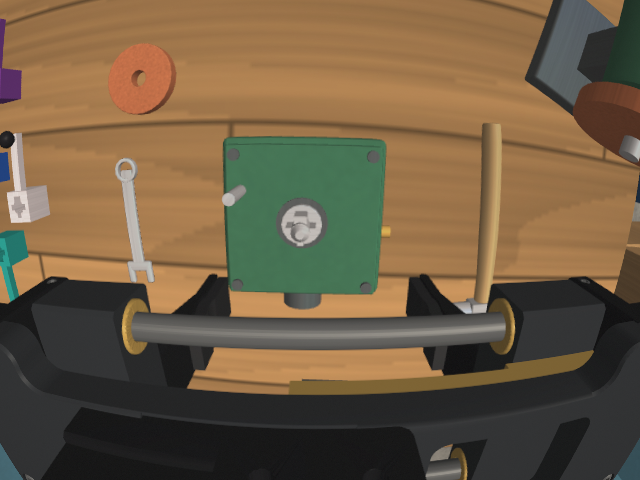

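```bash
python3 - <<'E'
from h import *
crop("pics/w1.png","pics/w1c.png",265,185,75,75,8)
E
```

```text
(no output)
```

View pics/w1c.png

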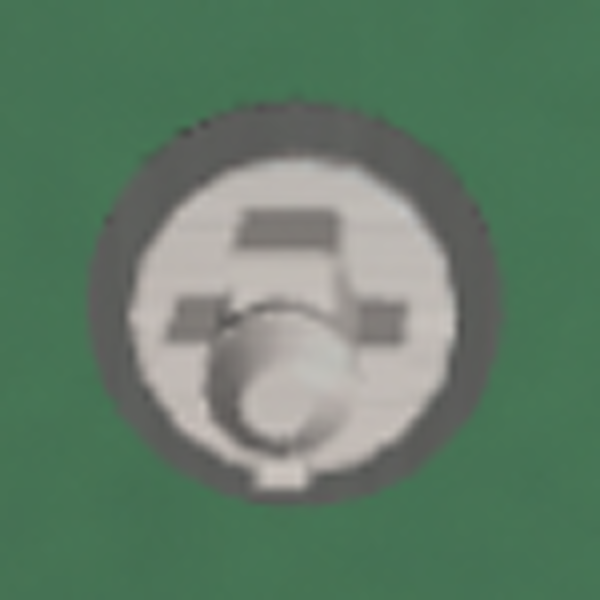

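Emit:
{"fn": "arm_command", "kwargs": {"targets": [[0, 45, -12, -18, 0, 0, 0], [0, 85, -12, -18, 0, 0, 0], [0, 85, -12, -18, 0, 0, 0], [0, 85, -12, -18, 0, 0, 0], [0, 85, -12, -18, 0, 0, 0]]}}

```text
time: 1.9
ee_pos: [0.5319, 0.227, 0.1678]
eef_rot: [0.513, -0.486, -0.513, -0.488]
ft_force: [-0.1, 0.8, -0.3]
width: 0.0871
```

```bash
python3 - <<'E'
from h import *
s=read_state();im=camera("wrist");cv2.imwrite("pics/w2.png",im[:,:,::-1]);print(s['time'],s['ee_pos'],go([.532,.224,.25],0.05,s))
np.save("s2.npy",s,allow_pickle=True)
crop("pics/w2.png","pics/w2c.png",270,190,110,110,5)
E
```

```text
1.9 [0.53190797 0.22700335 0.16776276] (array([-82.2,  -0.2,  -2.8]), array([0.002, 0.002, 0.003]))
```

View pics/w2.png

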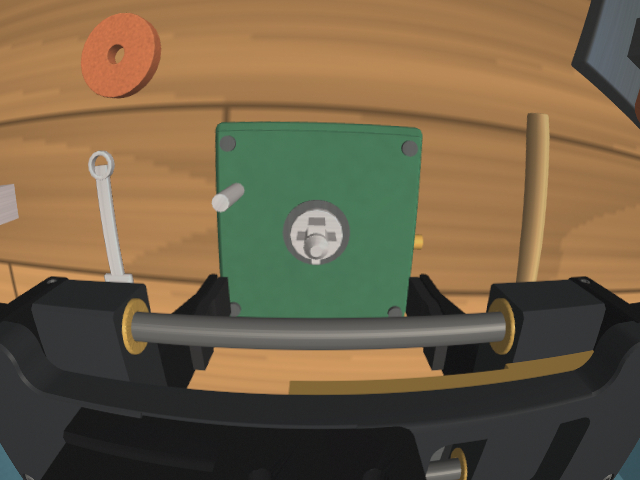

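View pics/w2c.png

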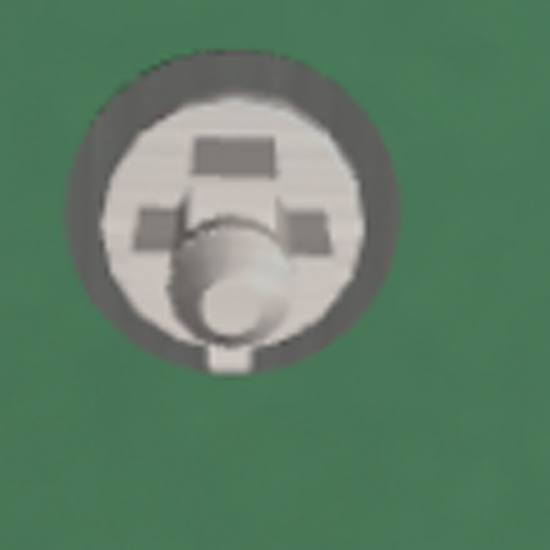

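```bash
python3 - <<'E'
from h import *
s=np.load("s2.npy",allow_pickle=True).item()
f=lambda u,v,z:onz("wrist",270+u/5-.4,190+v/5-.4,z,s)
a,b=f(190,175,.112),f(276,178,.112);c,d=f(208,372,.112),f(252,374,.112)
e,g=f(133,249,.112),f(332,253,.112)
b1,b2=f(195,137,.088),f(275,140,.088)
tip=f(231,306,.126)
print(a,b,c,d,e,g,b1,b2,"tip",tip,sep="\n")
y=lambda p,q:np.arctan2(-(q-p)[0]*-1,-(q-p)[1]*-1)
# vector p->q along world +y => yaw: (-sin,cos)
def yw(p,q):v=q-p;return np.arctan2(-v[0],v[1])
print(yw(a,b),yw(c,d),yw(e,g),yw(b1,b2))
m=(a+b)/2-(c+d)/2;print("axis",np.arctan2(-m[1],-m[0]),np.linalg.norm(m[:2]))
v=(a+b)/2-tip;print(np.arctan2(-v[1],-v[0]))
# collar
im=cv2.imread("pics/w2.png");g=((im.max(2).astype(int)-im.min(2))<25).astype(np.uint8)*255
n,l,st,ce=cv2.connectedComponentsWithStats(g[180:280,270:380])
i=1+np.argmax(st[1:,4]);ys,xs=np.where(l==i);pts=cv2.findContours((l==i).astype(np.uint8),0,1)[0][0]
print(st[i],cv2.fitEllipse(pts))
# peg top, screws
sc=[onz("wrist",u,v,.082,s) for u,v in[(228,143),(409,148)]];print("screws",sc)
E
```

```text
[0.51794903 0.21987234 0.112     ]
[0.51776596 0.23160663 0.112     ]
[0.54637355 0.2236668  0.112     ]
[0.54635325 0.22987003 0.112     ]
[0.52886661 0.2124829  0.112     ]
[0.52802481 0.23994221 0.112     ]
[0.51817085 0.2200358  0.088     ]
[0.51801457 0.23195626 0.088     ]
tip
[0.5318214  0.22621891 0.126     ]
0.015600170927695266 0.003272490792429874 0.030646513964830056 0.013109896137099898
axis 0.03607962012864808 0.028524464970968784
0.03431941114270974
[  13   20   67   65 3437] ((45.94064712524414, 51.855201721191406), (64.23786163330078, 66.29011535644531), 91.2148208618164)
screws [array([0.46542004, 0.15691925, 0.082     ]), array([0.46209106, 0.29246683, 0.082     ])]
```

```bash
python3 - <<'E'
from h import *
print(go([.531,-.176,.11],.053))
E
```

```text
(array([  56.9,   22. , -402.3]), array([-0.001,  0.002,  0.003]))
```

Emit:
{"fn": "arm_command", "kwargs": {"targets": [[0, 0, 2, -50, 0, 0, 0], [0, 0, 6, -100, 0, 0, 0], [0, 0, 10, -150, 0, 0, 0], [0, 0, 12, -200, 0, 0, 0], [0, 10, 15, -250, 0, 0, 0], [0, 20, 18, -300, 0, 0, 0], [0, 35, 20, -345, 0, 0, 0], [0, 50, 22, -385, 0, 0.001, 0.002], [0, 57, 22, -400, 0, 0.001, 0.002], [0, 57, 22, -400, 0, 0.001, 0.002]]}}

```text
time: 2.95
ee_pos: [0.5293, -0.1781, 0.1088]
eef_rot: [0.512, -0.489, -0.511, -0.487]
ft_force: [0.0, -0.7, 0.9]
width: 0.0872
```

Emit:
{"fn": "arm_command", "kwargs": {"targets": [[0, 0, 0, 0, 0, 0, 0], [0, 0, 0, 0, 0, 0, 0], [0, 0, 0, 0, 0, 0, 0]]}}

```text
time: 3.25
ee_pos: [0.5302, -0.1739, 0.1089]
eef_rot: [0.513, -0.487, -0.513, -0.486]
ft_force: [-0.1, 0.6, 0.5]
width: 0.0866
```

```bash
python3 - <<'E'
from h import *
s=read_state();im=camera("wrist");cv2.imwrite("pics/w3.png",im[:,:,::-1]);print(s['time'],s['ee_pos'],s['joint_positions'],go([.531,-.176,.013],0.053,s))
np.save("s3.npy",s,allow_pickle=True)
crop("pics/w3.png","pics/w3c.png",255,100,120,180,4)
E
```

```text
3.25 [ 0.53018836 -0.17390326  0.10894887] [-0.12017574  0.25752621  0.41210054  1.77070411 -0.11186194  1.13685236
  1.9502359 ] (array([95.9, -0.8, -2.1]), array([-0.001, -0.001, -0.001]))
```

View pics/w3.png

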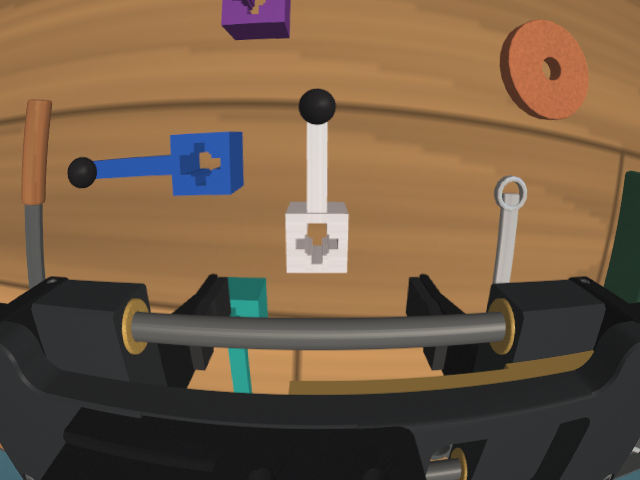

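View pics/w3c.png

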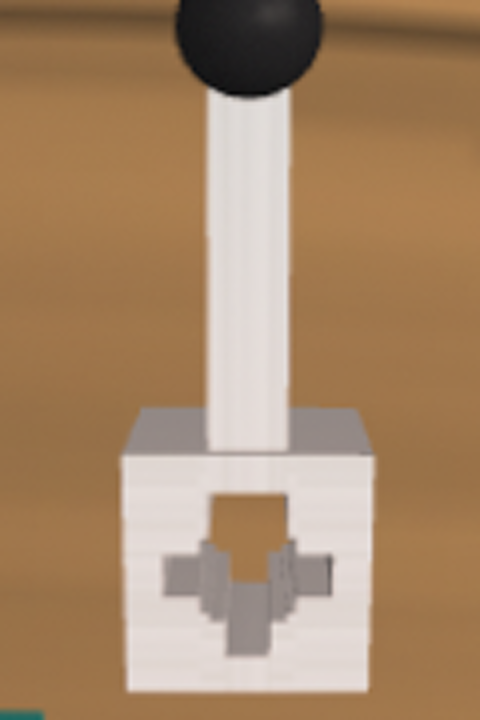

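```bash
python3 - <<'E'
from h import *
s2=np.load("s2.npy",allow_pickle=True).item();s1=np.load("s1.npy",allow_pickle=True).item();print(s1['joint_positions'],s2['joint_positions'])
s=np.load("s3.npy",allow_pickle=True).item()
f=lambda u,v,z:onz("wrist",255+u/4-.4,100+v/4-.4,z,s)
q=np.array([f(u,v,.046) for u,v in[(122,455),(374,455),(368,690),(127,690)]]);print(q,q.mean(0))
k=f(249,25,.056);print("knob",k)
v=q.mean(0)-k;print(np.arctan2(v[1],v[0]),np.linalg.norm(v[:2]))
sl=np.array([f(211,495,.046),f(288,495,.046)]);bs=np.array([f(228,655,.046),f(270,655,.046)])
print(sl,bs,(sl.mean(0)+bs.mean(0))/2)
E
```

```text
[-0.6267409   0.18867403  0.12971365  1.52705696 -0.02463367  1.42731223
  1.12245849] [-0.59930575  0.24021853  0.13788415  1.63900535 -0.03491066  1.26126236
  1.16803736]
[[ 0.51057153 -0.19738069  0.046     ]
 [ 0.50826164 -0.15346462  0.046     ]
 [ 0.55205994 -0.15124129  0.046     ]
 [ 0.55439499 -0.19525875  0.046     ]] [ 0.53132203 -0.17433634  0.046     ]
knob [ 0.43621705 -0.17904048  0.056     ]
0.04942234569457602 0.09522124454906467
[[ 0.51696212 -0.18152     0.046     ]
 [ 0.5162518  -0.16804015  0.046     ]] [[ 0.54656046 -0.17711974  0.046     ]
 [ 0.54615868 -0.16952821  0.046     ]] [ 0.53148326 -0.17405202  0.046     ]
```

Emit:
{"fn": "arm_command", "kwargs": {"targets": [[0, 40, -1, -1, 0, 0, 0], [0, 75, -1, -1.4, 0, 0, 0], [0, 96, -1, -1.4, 0, 0, 0], [0, 96, -1, -1.4, 0, 0, 0], [0, 96, -1, -1.4, 0, 0, 0], [0, 96, -1, -1.4, 0, 0, 0]]}}

```text
time: 3.9
ee_pos: [0.5315, -0.1769, 0.0138]
eef_rot: [0.513, -0.487, -0.512, -0.487]
ft_force: [-0.2, -0.5, -0.4]
width: 0.0871
```

```bash
python3 - <<'E'
from h import *
s=read_state();print(s['time'],s['ee_pos'],s['ft_force'],go([.5313,-.1753,.013],0.051,s))
im=camera("wrist");cv2.imwrite("pics/w4.png",im[:,:,::-1])
E
```

```text
3.9 [ 0.53152033 -0.17691619  0.01383385] [-0.23538851 -0.5495588  -0.38267375] (array([0.8, 0.1, 1.6]), array([-0.001, -0.001,  0.001]))
```

View pics/w4.png

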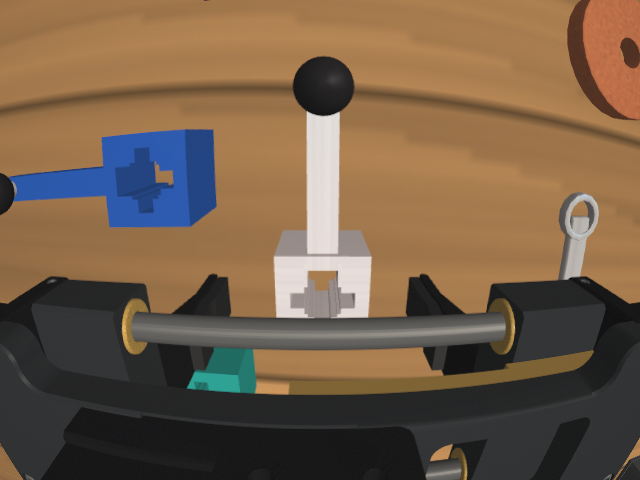

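Emit:
{"fn": "arm_command", "kwargs": {"targets": [[60, 0, 0, 1, 0, 0, 0], [120, 0, 0, 1, 0, 0, 0], [180, 0, 0, 1, 0, 0, 0], [255, 0, 0, 1, 0, 0, 0], [255, 0, 0, 1, 0, 0, 0], [255, 0, 0, 1, 0, 0, 0], [255, 0, 0, 1, 0, 0, 0], [255, 0, 0, 1, 0, 0, 0]], "newtons": 25}}

```text
time: 4.75
ee_pos: [0.5302, -0.1757, 0.0121]
eef_rot: [-0.512, 0.488, 0.513, 0.487]
ft_force: [-0.3, 1.0, 0.6]
width: 0.0436
```

```bash
python3 - <<'E'
from h import *
s=read_state();print(s['time'],s['ee_pos'],s['ft_force'],s['torque'],s['width'])
im=camera("wrist");cv2.imwrite("pics/w5.png",im[:,:,::-1]);np.save("s5.npy",s,allow_pickle=True)
im=camera("top");cv2.imwrite("pics/t5.png",im[:,:,::-1])
E
```

```text
4.75 [ 0.5302495  -0.17566129  0.01210596] [-0.32772834  0.99572727  0.57271275] [ 0.14305837  0.0066864  -0.04435131] 0.04362839394522344
```

View pics/w5.png

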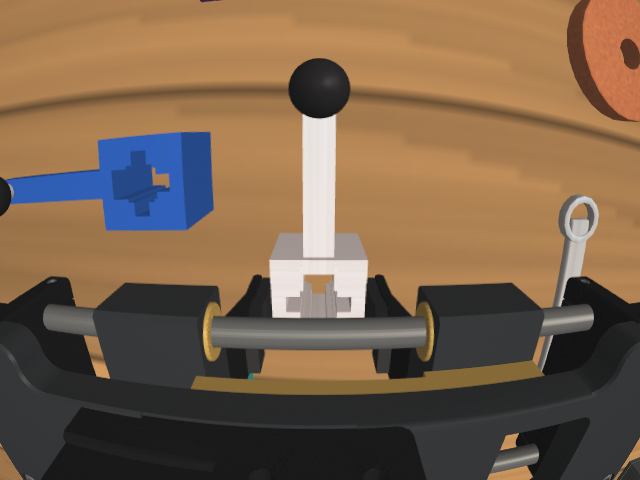

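```bash
python3 - <<'E'
from h import *
crop("pics/w5.png","pics/w5c.png",255,50,125,150,4)
crop("pics/w5.png","pics/w5d.png",255,220,125,110,6)
s=np.load("s5.npy",allow_pickle=True).item();Rt=R.from_quat(s["eef_rot"])
e=[onz("wrist",u,v,.046,s) for u,v in[(271.5,261),(367,261)]];k=onz("wrist",319.6,88,.056,s)
for p in e+[k]:print(p,Rt.inv().apply(p-s["ee_pos"])*1000)
E
```

```text
[ 0.51130938 -0.19693459  0.046     ] [-33.83917516  20.05399232 -20.31834124]
[ 0.50914348 -0.15414791  0.046     ] [-33.8719653   20.06228479  22.52311081]
[ 0.43646455 -0.1792263   0.056     ] [-43.71054281  93.93149304   1.12932111]
```

View pics/w5d.png

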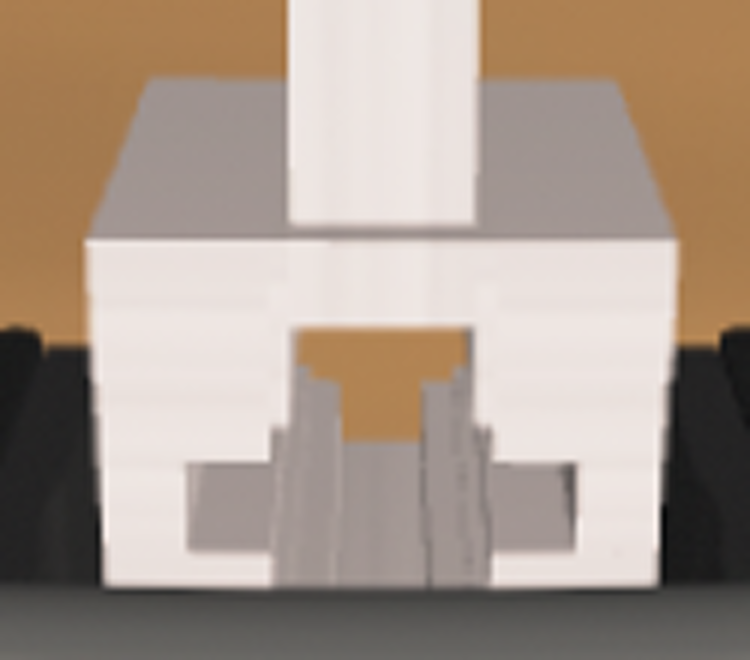

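Emit:
{"fn": "arm_command", "kwargs": {"targets": [[255, -20, 0, 0, 0, 0, 0], [255, -60, 0, 0, 0, 0, 0], [255, -105, 0, 0, 0, 0, 0], [255, -155, 0, 0, 0, 0, 0], [255, -155, 0, 40, 0, 0, 0], [255, -155, 0, 85, 0, 0, 0], [255, -155, 0, 130, 0, 0, 0], [255, -155, 0, 175, 0, 0, 0]]}}

```text
time: 5.65
ee_pos: [0.5208, 0.0006, 0.1664]
eef_rot: [-0.512, 0.488, 0.513, 0.486]
ft_force: [1.0, 0.2, -5.3]
width: 0.0437
```

```bash
python3 - <<'E'
from h import *
s=read_state();print(s['time'],s['ee_pos'],s['width'],go([.5305,.2251,.167],0.025,s))
E
```

```text
5.65 [0.52079431 0.00058945 0.16638495] 0.04368001372660808 (array([ -0.9, -20.9, 223.7]), array([ 0.025, -0.001, -0.003]))
```

Emit:
{"fn": "arm_command", "kwargs": {"targets": [[255, -1, -5, 45, 0.01, 0, 0], [255, -1, -10, 90, 0.025, 0, 0], [255, -1, -15, 135, 0.025, 0, 0], [255, -1, -19, 180, 0.025, 0, 0], [255, -1, -21, 210, 0.025, 0, 0], [255, -1, -21, 224, 0.025, 0, 0], [255, -1, -21, 224, 0.025, 0, 0], [255, -1, -21, 224, 0.025, 0, 0], [255, -1, -21, 224, 0.025, 0, 0]]}}

```text
time: 6.55
ee_pos: [0.5318, 0.2218, 0.1675]
eef_rot: [-0.506, 0.495, 0.506, 0.493]
ft_force: [-0.1, -0.8, -4.7]
width: 0.0435
```

```bash
python3 - <<'E'
from h import *
s=read_state();print(s['time'],s['ee_pos'],s['ft_force'],s['torque'],go([.5305,.2251,.16],0.025,s))
im=camera("wrist");cv2.imwrite("pics/w6.png",im[:,:,::-1]);np.save("s6.npy",s,allow_pickle=True)
im=camera("scene");cv2.imwrite("pics/sc6.png",im[:,:,::-1])
crop("pics/sc6.png","pics/sc6c.png",330,230,160,160,4)
E
```

```text
6.55 [0.53180537 0.22179943 0.16752776] [-0.11294744 -0.83597449 -4.73136735] [ 0.00467296 -0.06950956  0.04778238] (array([7.5, 1.2, 3.3]), array([-0.002, -0.002, -0.002]))
```

View pics/w6.png

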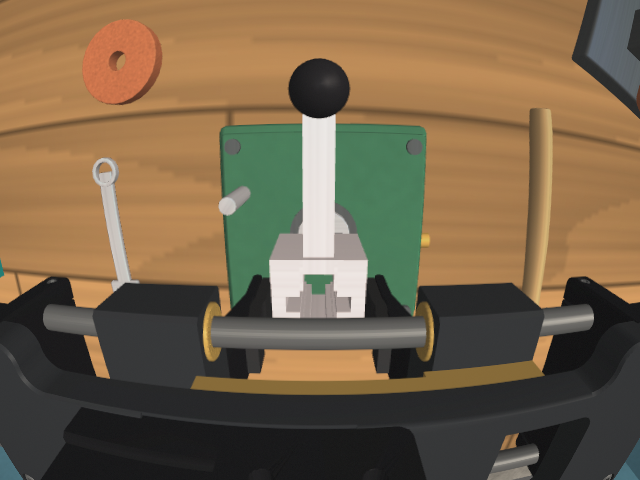

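View pics/sc6c.png

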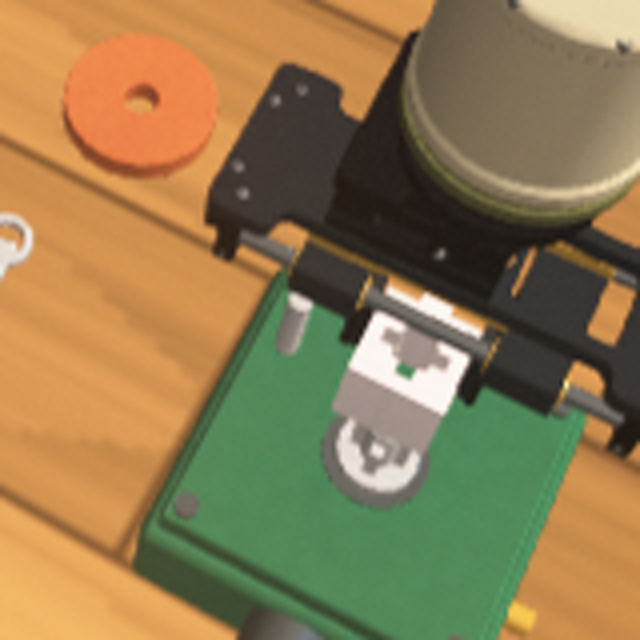

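Emit:
{"fn": "arm_command", "kwargs": {"targets": [[255, 0, 0, 0, 0, 0, 0], [255, 0, 0, 0, 0, 0, 0]]}}

```text
time: 6.85
ee_pos: [0.5316, 0.2234, 0.1678]
eef_rot: [-0.506, 0.495, 0.506, 0.493]
ft_force: [0.2, -0.2, -4.8]
width: 0.0437
```

Emit:
{"fn": "arm_command", "kwargs": {"targets": [[255, 0, 0, 0, 0, 0, 0]]}}

```text
time: 6.95
ee_pos: [0.5315, 0.2237, 0.1678]
eef_rot: [-0.506, 0.494, 0.506, 0.493]
ft_force: [-0.0, 1.6, -4.6]
width: 0.0437
```

Emit:
{"fn": "arm_command", "kwargs": {"targets": [[255, 0, 0, 0, 0, 0, 0]]}}

```text
time: 7.05
ee_pos: [0.5315, 0.2239, 0.1677]
eef_rot: [-0.506, 0.494, 0.506, 0.493]
ft_force: [-0.9, -0.5, -4.8]
width: 0.0437
```

Emit:
{"fn": "arm_command", "kwargs": {"targets": [[255, 0, 0, 0, 0, 0, 0]]}}

```text
time: 7.15
ee_pos: [0.5314, 0.2239, 0.1677]
eef_rot: [-0.506, 0.494, 0.507, 0.493]
ft_force: [-0.8, -0.6, -4.4]
width: 0.0435
```

Emit:
{"fn": "arm_command", "kwargs": {"targets": [[255, 10, 1, 0.7, 0, 0, 0], [255, 22, 1, 0.7, 0, 0, 0], [255, 27, 1, 0.7, 0, 0, 0], [255, 27, 1, 0.7, 0, 0, 0], [255, 27, 1, 0.7, 0, 0, 0]]}}

```text
time: 7.65
ee_pos: [0.5304, 0.2245, 0.1406]
eef_rot: [-0.506, 0.495, 0.506, 0.493]
ft_force: [0.5, -0.7, -5.1]
width: 0.0433
```

Emit:
{"fn": "arm_command", "kwargs": {"targets": [[255, 2, 0, 0, 0, 0, 0], [255, 4, 0, 0, 0, 0, 0], [255, 5, 0, 0, 0, 0, 0], [255, 5, 0, 0, 0, 0, 0]]}}

```text
time: 8.05
ee_pos: [0.5303, 0.2245, 0.1356]
eef_rot: [-0.506, 0.494, 0.507, 0.493]
ft_force: [-0.6, -0.2, -5.5]
width: 0.0437
```

Emit:
{"fn": "arm_command", "kwargs": {"targets": [[255, 1, 0, 0, 0, 0, 0], [255, 2, 0, 0, 0, 0, 0], [255, 2, 0, 0, 0, 0, 0]]}}

```text
time: 8.35
ee_pos: [0.5303, 0.2245, 0.1335]
eef_rot: [-0.506, 0.494, 0.507, 0.493]
ft_force: [-0.6, -0.4, -3.4]
width: 0.0436
```

Emit:
{"fn": "arm_command", "kwargs": {"targets": [[255, 1, 0, 0, 0, 0, 0], [255, 2, 0, 0, 0, 0, 0], [255, 2, 0, 0, 0, 0, 0]]}}

```text
time: 8.65
ee_pos: [0.5303, 0.2245, 0.1315]
eef_rot: [-0.506, 0.494, 0.507, 0.493]
ft_force: [-0.6, -0.1, -3.3]
width: 0.0435
```

Emit:
{"fn": "arm_command", "kwargs": {"targets": [[255, 1, 0, 0, 0, 0, 0], [255, 2, 0, 0, 0, 0, 0], [255, 2, 0, 0, 0, 0, 0]]}}

```text
time: 8.95
ee_pos: [0.5302, 0.2245, 0.1295]
eef_rot: [-0.506, 0.494, 0.507, 0.493]
ft_force: [-0.3, 0.8, -4.7]
width: 0.0436
```

Emit:
{"fn": "arm_command", "kwargs": {"targets": [[255, 1, 0, 0, 0, 0, 0], [255, 2, 0, 0, 0, 0, 0], [255, 2, 0, 0, 0, 0, 0]]}}

```text
time: 9.25
ee_pos: [0.5303, 0.2245, 0.1276]
eef_rot: [-0.506, 0.494, 0.507, 0.493]
ft_force: [-0.1, 0.7, -4.2]
width: 0.0433
```

Emit:
{"fn": "arm_command", "kwargs": {"targets": [[255, 1, 0, 0, 0, 0, 0], [255, 2, 0, 0, 0, 0, 0], [255, 2, 0, 0, 0, 0, 0]]}}

```text
time: 9.55
ee_pos: [0.5303, 0.2245, 0.1255]
eef_rot: [-0.506, 0.494, 0.507, 0.493]
ft_force: [0.1, 1.7, -4.9]
width: 0.0438
```

Emit:
{"fn": "arm_command", "kwargs": {"targets": [[255, 1, 0, 0, 0, 0, 0], [255, 2, 0, 0, 0, 0, 0]]}}

```text
time: 9.75
ee_pos: [0.5304, 0.2245, 0.1237]
eef_rot: [-0.506, 0.494, 0.506, 0.493]
ft_force: [-0.0, -0.2, -4.2]
width: 0.0434
```

Emit:
{"fn": "arm_command", "kwargs": {"targets": [[255, 1, 0, 0, 0, 0, 0]]}}

```text
time: 9.85
ee_pos: [0.5304, 0.2246, 0.1226]
eef_rot: [-0.506, 0.494, 0.507, 0.493]
ft_force: [0.0, 0.4, -4.0]
width: 0.0439
```

Emit:
{"fn": "arm_command", "kwargs": {"targets": [[255, 1, 0, 0, 0, 0, 0]]}}

```text
time: 9.95
ee_pos: [0.5304, 0.2246, 0.1217]
eef_rot: [-0.506, 0.494, 0.507, 0.493]
ft_force: [0.3, -0.3, -4.9]
width: 0.0436
```

Emit:
{"fn": "arm_command", "kwargs": {"targets": [[255, 1, 0, 0, 0, 0, 0], [255, 1.5, 0, 0, 0, 0, 0]]}}

```text
time: 10.15
ee_pos: [0.5303, 0.2246, 0.1201]
eef_rot: [-0.506, 0.494, 0.507, 0.493]
ft_force: [0.3, 1.1, -4.4]
width: 0.0438
```

Emit:
{"fn": "arm_command", "kwargs": {"targets": [[255, 1, 0, 0, 0, 0, 0], [255, 2, 0, 0, 0, 0, 0]]}}

```text
time: 10.35
ee_pos: [0.5304, 0.2246, 0.1182]
eef_rot: [-0.506, 0.494, 0.507, 0.493]
ft_force: [0.0, 0.1, -3.6]
width: 0.0435
```

Emit:
{"fn": "arm_command", "kwargs": {"targets": [[255, 1, 0, 0, 0, 0, 0], [255, 2, 0, 0, 0, 0, 0]]}}

```text
time: 10.55
ee_pos: [0.5304, 0.2246, 0.1161]
eef_rot: [-0.506, 0.494, 0.506, 0.493]
ft_force: [-0.2, 1.9, -4.3]
width: 0.0438
```

Emit:
{"fn": "arm_command", "kwargs": {"targets": [[255, 1, 0, 0, 0, 0, 0], [255, 2, 0, 0, 0, 0, 0]]}}

```text
time: 10.75
ee_pos: [0.5303, 0.2246, 0.1142]
eef_rot: [-0.506, 0.494, 0.507, 0.493]
ft_force: [-0.7, 0.4, -4.8]
width: 0.0435
```

Emit:
{"fn": "arm_command", "kwargs": {"targets": [[255, 1, 0, 0, 0, 0, 0], [255, 2, 0, 0, 0, 0, 0], [255, 3, 0, 0, 0, 0, 0], [255, 4, 0, 0, 0, 0, 0], [255, 5, 0, 0, 0, 0, 0]]}}

```text
time: 11.25
ee_pos: [0.5303, 0.2246, 0.1092]
eef_rot: [-0.506, 0.494, 0.507, 0.493]
ft_force: [0.4, 1.4, -3.0]
width: 0.0436
```

Emit:
{"fn": "arm_command", "kwargs": {"targets": [[255, 1, 0, 0, 0, 0, 0], [255, 2, 0, 0, 0, 0, 0], [255, 3, 0, 0, 0, 0, 0], [255, 4, 0, 0, 0, 0, 0], [255, 5, 0, 0, 0, 0, 0]]}}

```text
time: 11.75
ee_pos: [0.5303, 0.2246, 0.1041]
eef_rot: [-0.506, 0.494, 0.507, 0.493]
ft_force: [0.2, 1.7, -3.4]
width: 0.0434
```

Emit:
{"fn": "arm_command", "kwargs": {"targets": [[255, 1, 0, 0, 0, 0, 0], [255, 1, 0, 0, 0, 0, 0]]}}

```text
time: 11.95
ee_pos: [0.5303, 0.2246, 0.1031]
eef_rot: [-0.506, 0.494, 0.507, 0.493]
ft_force: [0.5, 1.3, -6.2]
width: 0.0434
```

Emit:
{"fn": "arm_command", "kwargs": {"targets": [[255, 1, 0, 0, 0, 0, 0], [255, 1, 0, 0, 0, 0, 0]]}}

```text
time: 12.15
ee_pos: [0.5303, 0.2246, 0.1021]
eef_rot: [-0.506, 0.494, 0.507, 0.493]
ft_force: [2.2, 2.5, -4.8]
width: 0.0431
```

Emit:
{"fn": "arm_command", "kwargs": {"targets": [[255, 0.5, 0, 0, 0, 0, 0], [255, 0.5, 0, 0, 0, 0, 0]]}}

```text
time: 12.35
ee_pos: [0.5303, 0.2246, 0.1017]
eef_rot: [-0.506, 0.494, 0.507, 0.493]
ft_force: [-1.0, 2.3, -4.8]
width: 0.0432
```

Emit:
{"fn": "arm_command", "kwargs": {"targets": [[255, 0.5, 0, 0, 0, 0, 0], [255, 0.5, 0, 0, 0, 0, 0]]}}

```text
time: 12.55
ee_pos: [0.5304, 0.2245, 0.1012]
eef_rot: [-0.506, 0.494, 0.506, 0.493]
ft_force: [0.1, 2.1, -4.3]
width: 0.0435
```

Emit:
{"fn": "arm_command", "kwargs": {"targets": [[255, 0.5, 0, 0, 0, 0, 0], [255, 0.5, 0, 0, 0, 0, 0]]}}

```text
time: 12.75
ee_pos: [0.5303, 0.2246, 0.1007]
eef_rot: [-0.506, 0.494, 0.507, 0.493]
ft_force: [0.2, 3.7, -3.9]
width: 0.0437
```

Emit:
{"fn": "arm_command", "kwargs": {"targets": [[255, 0.5, 0, 0, 0, 0, 0], [255, 0.5, 0, 0, 0, 0, 0]]}}

```text
time: 12.95
ee_pos: [0.5304, 0.2245, 0.1003]
eef_rot: [-0.506, 0.494, 0.506, 0.493]
ft_force: [0.4, 1.8, -3.3]
width: 0.0436
```

Emit:
{"fn": "arm_command", "kwargs": {"targets": [[255, 0.5, 0, 0.2, 0, 0, 0], [255, 0.5, 0, 0.2, 0, 0, 0]]}}

```text
time: 13.15
ee_pos: [0.5307, 0.2246, 0.1001]
eef_rot: [-0.506, 0.494, 0.506, 0.493]
ft_force: [0.3, 1.5, 0.2]
width: 0.0432
```

Emit:
{"fn": "arm_command", "kwargs": {"targets": [[255, 0.5, 0, 0.2, 0, 0, 0], [255, 0.5, 0, 0.2, 0, 0, 0]]}}

```text
time: 13.35
ee_pos: [0.5308, 0.2246, 0.1]
eef_rot: [-0.506, 0.494, 0.506, 0.493]
ft_force: [-0.9, -0.2, 4.7]
width: 0.0438
```

Emit:
{"fn": "arm_command", "kwargs": {"targets": [[255, 0.5, 0, 0, 0, 0, 0], [255, 0.5, 0, 0, 0, 0, 0]]}}

```text
time: 13.55
ee_pos: [0.5308, 0.2247, 0.1]
eef_rot: [-0.506, 0.494, 0.506, 0.493]
ft_force: [-2.8, -0.2, 9.1]
width: 0.0435
```

Emit:
{"fn": "arm_command", "kwargs": {"targets": [[255, -1.2, 0, 0, 0, 0, 0], [255, -1.2, 0, 0, 0, 0, 0], [255, -1.2, 0, 0, 0, 0, 0]]}}

```text
time: 13.85
ee_pos: [0.5306, 0.2246, 0.1001]
eef_rot: [-0.506, 0.494, 0.506, 0.493]
ft_force: [1.0, -0.6, 1.2]
width: 0.0437
```

```bash
python3 - <<'E'
from h import *
s=read_state();print(s['time'],s['ee_pos'],s['ft_force'],s['torque'],s['joint_positions'],go(s['ee_pos'],0.925,s))
im=camera("wrist");cv2.imwrite("pics/w7.png",im[:,:,::-1])
im=camera("scene");cv2.imwrite("pics/sc7.png",im[:,:,::-1])
crop("pics/sc7.png","pics/sc7c.png",330,230,160,160,4)
E
```

```text
13.85 [0.53063991 0.22462394 0.10009235] [ 0.9503387  -0.61072499  1.19321078] [ 0.01405494 -0.23104973  0.02763301] [-0.59483575  0.29586325  0.13618792  1.71822399 -0.04325622  1.13219194
  1.14968365] (array([0., 0., 0.]), array([-0.9  , -0.   , -0.002]))
```

View pics/w7.png

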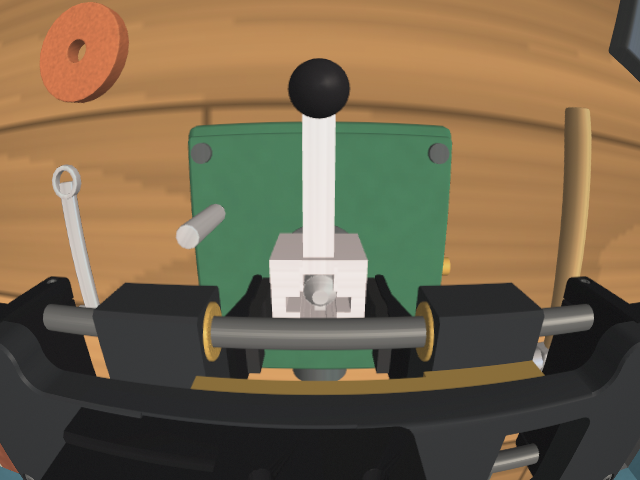

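View pics/sc7c.png

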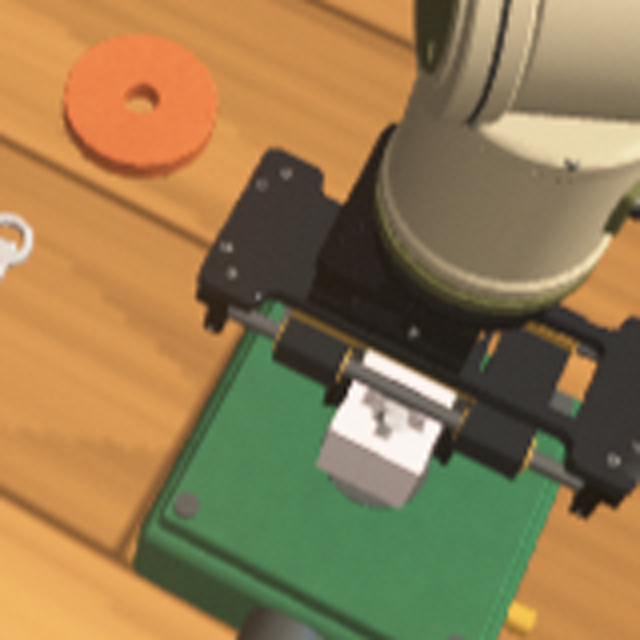

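Emit:
{"fn": "arm_command", "kwargs": {"targets": [[255, 0, 0, -0.1, -0.08, 0, 0], [255, 0, 0, -0.25, -0.16, 0, 0], [255, 0, -0.05, -0.4, -0.24, 0, 0], [255, 0, -0.1, -0.5, -0.32, 0, 0], [255, 0, -0.15, -0.6, -0.4, 0, 0], [255, 0, -0.2, -0.7, -0.48, 0, 0], [255, 0, -0.25, -0.8, -0.56, 0, 0]]}}

```text
time: 14.65
ee_pos: [0.5308, 0.2247, 0.1001]
eef_rot: [-0.623, 0.334, 0.624, 0.333]
ft_force: [1.6, 1.9, 0.8]
width: 0.0435
```

```bash
python3 - <<'E'
from h import *
s=read_state();print(s['time'],s['ee_pos'],s['ft_force'],s['torque'],s['joint_positions'],go(s['ee_pos'],0.925,s))
im=camera("wrist");cv2.imwrite("pics/w8.png",im[:,:,::-1])
E
```

```text
14.65 [0.53079625 0.22474991 0.10010447] [1.6095576  1.87447935 0.79000213] [ 0.54259806 -0.320532   -0.11639068] [-0.53047457  0.29593345  0.06046548  1.7145691  -0.02003048  1.13286122
  1.69528744] (array([0., 0., 0.]), array([-0.336,  0.001, -0.001]))
```

View pics/w8.png

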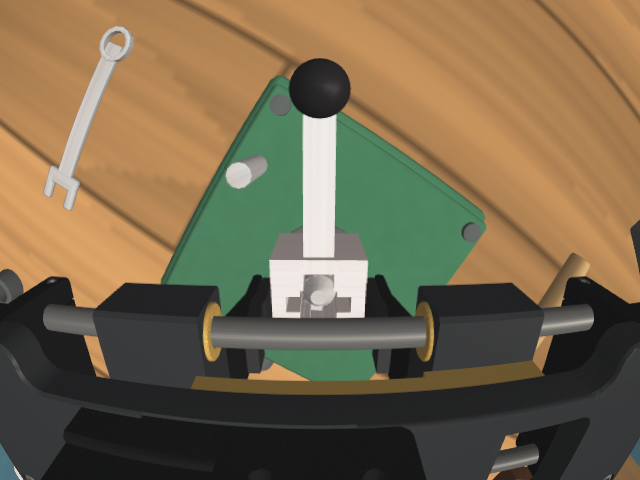

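Emit:
{"fn": "arm_command", "kwargs": {"targets": [[255, 0, 0, -0.1, -0.07, 0, 0], [255, 0, 0, -0.2, -0.14, 0, 0], [255, 0, 0, -0.3, -0.21, 0, 0], [255, 0, -0.05, -0.4, -0.27, 0, 0], [255, 0, -0.05, -0.4, -0.29, 0, 0], [255, 0, -0.05, -0.4, -0.29, 0, 0]]}}

```text
time: 15.3
ee_pos: [0.5311, 0.2243, 0.1001]
eef_rot: [-0.664, 0.242, 0.665, 0.241]
ft_force: [1.9, 3.6, 1.1]
width: 0.0435
```

```bash
python3 - <<'E'
from h import *
s=read_state();print(s['time'],s['ee_pos'],s['ft_force'],s['torque'],go(s['ee_pos'],0.925,s))
im=camera("wrist");cv2.imwrite("pics/w9.png",im[:,:,::-1])
crop("pics/w9.png","pics/w9c.png",220,50,150,150,4)
E
```

```text
15.3 [0.53106417 0.22431139 0.10012707] [1.8900103  3.62934825 1.11701843] [ 0.7767921  -0.45080249 -0.05856714] (array([0., 0., 0.]), array([-0.051,  0.001, -0.001]))
```

View pics/w9c.png

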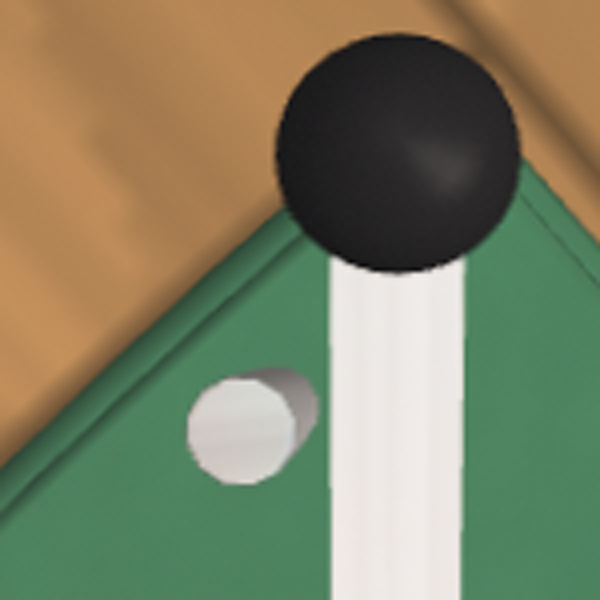

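Emit:
{"fn": "arm_command", "kwargs": {"targets": [[255, 0, 0, 0, -0.01, 0, 0], [255, 0, 0, 0, -0.02, 0, 0], [255, 0, 0, 0, -0.03, 0, 0], [255, 0, 0, 0, -0.03, 0, 0]]}}

```text
time: 15.75
ee_pos: [0.531, 0.2243, 0.1001]
eef_rot: [-0.668, 0.231, 0.669, 0.231]
ft_force: [2.3, 4.3, 1.8]
width: 0.0436
```

```bash
cat > st.py <<'E'
from h import *
s=read_state();print(s['time'],s['ee_pos'],s['ft_force'],s['torque'],go(s['ee_pos'],0.925,s)[1])
E
python3 st.py
```

```text
15.75 [0.53103307 0.22427712 0.10011481] [2.26105721 4.3139318  1.79363754] [ 1.14623533 -0.54588303 -0.1054022 ] [-0.019  0.001 -0.001]
```

Emit:
{"fn": "arm_command", "kwargs": {"targets": [[255, 0, 0, 0, -0.01, 0, 0], [255, 0, 0, 0, -0.01, 0, 0]]}}

```text
time: 15.95
ee_pos: [0.531, 0.2243, 0.1001]
eef_rot: [-0.669, 0.228, 0.67, 0.227]
ft_force: [2.2, 3.9, 1.9]
width: 0.0435
```

```bash
python3 st.py
```

```text
15.95 [0.53102251 0.22426196 0.10009764] [2.19190211 3.90369408 1.87331151] [ 1.11864878 -0.55986948 -0.18778566] [-0.009  0.001 -0.001]
```

Emit:
{"fn": "arm_command", "kwargs": {"targets": [[255, 0, 0, 0, -0.01, 0, 0], [255, 0, 0, 0, -0.01, 0, 0]]}}

```text
time: 16.15
ee_pos: [0.5311, 0.2242, 0.1001]
eef_rot: [-0.67, 0.224, 0.671, 0.224]
ft_force: [2.6, 5.3, 2.0]
width: 0.0436
```

```bash
python3 st.py
```

```text
16.15 [0.53106146 0.22424739 0.10010844] [2.62862404 5.32795245 1.97504238] [ 1.13898172 -0.60412813 -0.14509718] [ 0.001  0.001 -0.001]
```

Emit:
{"fn": "arm_command", "kwargs": {"targets": [[255, 0, 0, 0, -0.01, 0, 0], [255, 0, 0, 0, -0.01, 0, 0]]}}

```text
time: 16.35
ee_pos: [0.531, 0.2243, 0.1001]
eef_rot: [-0.671, 0.221, 0.672, 0.221]
ft_force: [1.8, 4.6, 1.8]
width: 0.0436
```

```bash
python3 st.py
```

```text
16.35 [0.53099909 0.22429329 0.10011341] [1.80966303 4.55110467 1.8232438 ] [ 1.16538948 -0.50137557 -0.41604456] [ 0.01   0.001 -0.001]
```

Emit:
{"fn": "arm_command", "kwargs": {"targets": [[255, 0, 0, 0, -0.01, 0, 0], [255, 0, 0, 0, -0.01, 0, 0]]}}

```text
time: 16.55
ee_pos: [0.531, 0.2243, 0.1001]
eef_rot: [-0.672, 0.218, 0.673, 0.218]
ft_force: [1.6, 5.5, 1.1]
width: 0.0435
```

```bash
python3 st.py; python3 - <<'E'
from h import *
im=camera("wrist");cv2.imwrite("pics/w10.png",im[:,:,::-1])
crop("pics/w10.png","pics/w10c.png",220,50,150,150,4)
E
```

```text
16.55 [0.53095192 0.22431336 0.10011124] [1.59006817 5.51672581 1.08443754] [ 1.15823807 -0.508619   -0.90874858] [ 0.02   0.001 -0.001]
```

View pics/w10c.png

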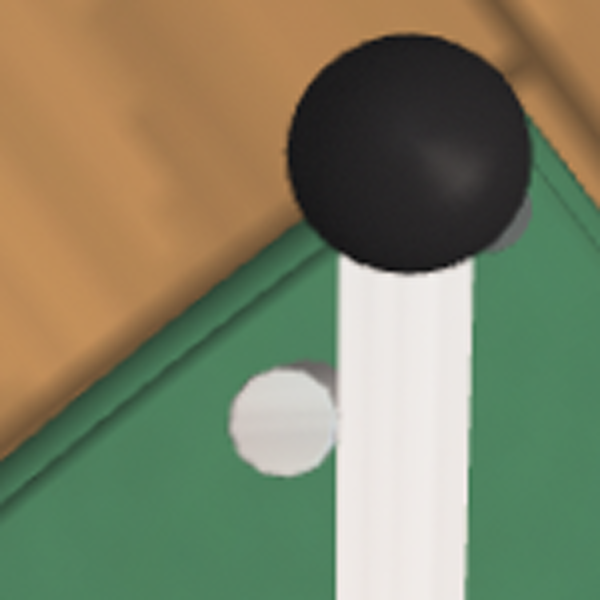

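Emit:
{"fn": "arm_command", "kwargs": {"targets": [[255, 0, -0.3, 0.2, 0.005, 0, 0], [255, 0, -0.3, 0.2, 0.008, 0, 0], [255, 0, -0.3, 0.2, 0.008, 0, 0]], "newtons": 5}}

```text
time: 16.9
ee_pos: [0.5309, 0.2241, 0.1001]
eef_rot: [-0.671, 0.221, 0.672, 0.22]
ft_force: [0.4, 3.0, 4.0]
width: 0.0442
```

```bash
python3 st.py
```

```text
16.9 [0.5308962  0.22410482 0.10010659] [0.37750328 3.01622839 3.99077185] [ 0.73753833 -0.19891271  0.06947851] [ 0.012  0.001 -0.002]
```

Now release.

Emit:
{"fn": "arm_command", "kwargs": {"targets": [[120, 0, 0, 0, 0, 0, 0], [90, 0, 0, 0, 0, 0, 0], [40, 0, 0, 0, 0, 0, 0], [0, 0, 0, 0, 0, 0, 0], [0, 0, 0, 0, 0, 0, 0], [0, 0, 0, 0, 0, 0, 0], [0, 0, 0, 0, 0, 0, 0]]}}

```text
time: 17.6
ee_pos: [0.5309, 0.2241, 0.0999]
eef_rot: [-0.671, 0.221, 0.672, 0.22]
ft_force: [0.8, -0.3, -1.1]
width: 0.0839
```

```bash
python3 st.py; python3 - <<'E'
from h import *
im=camera("wrist");cv2.imwrite("pics/w11.png",im[:,:,::-1])
E
```

```text
17.6 [0.53086478 0.22410903 0.0999148 ] [ 0.7917237  -0.27521607 -1.09517659] [0.09728103 0.01616666 0.00385978] [ 0.012  0.001 -0.002]
```

View pics/w11.png

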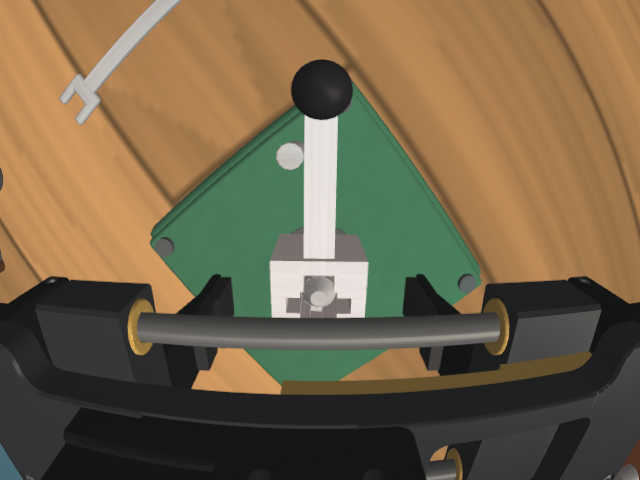

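Released, with the arm still touching the peg (peg at 290,156; arm edge at 305). I'll retract straight up and check.

Emit:
{"fn": "arm_command", "kwargs": {"targets": [[0, -15, 0, 0, 0, 0, 0], [0, -40, 0, 0, 0, 0, 0], [0, -80, 0, 0, 0, 0, 0], [0, -120, 0, 0, 0, 0, 0], [0, -160, 0, 0, 0, 0, 0], [0, -160, -40, 0, 0, 0, 0], [0, -160, -40, 0, 0, 0, 0], [0, -160, -40, 0, 0, 0, 0], [0, -160, -40, 0, 0, 0, 0]]}}

```text
time: 18.55
ee_pos: [0.5547, 0.2559, 0.2602]
eef_rot: [-0.671, 0.221, 0.672, 0.22]
ft_force: [0.1, -1.2, -0.1]
width: 0.0868
```

```bash
python3 st.py; python3 - <<'E'
from h import *
s=read_state();np.save("s12.npy",s,allow_pickle=True)
for n in("wrist","scene","top"):
    im=camera(n);cv2.imwrite(f"pics/{n}12.png",im[:,:,::-1])
crop("pics/scene12.png","pics/sc12c.png",340,250,150,150,4)
E
```

```text
18.55 [0.5546891  0.25587183 0.26017252] [ 0.05627685 -1.17011803 -0.10131965] [ 0.11966395  0.14592881 -0.01431392] [ 0.012  0.001 -0.002]
```

View pics/wrist12.png

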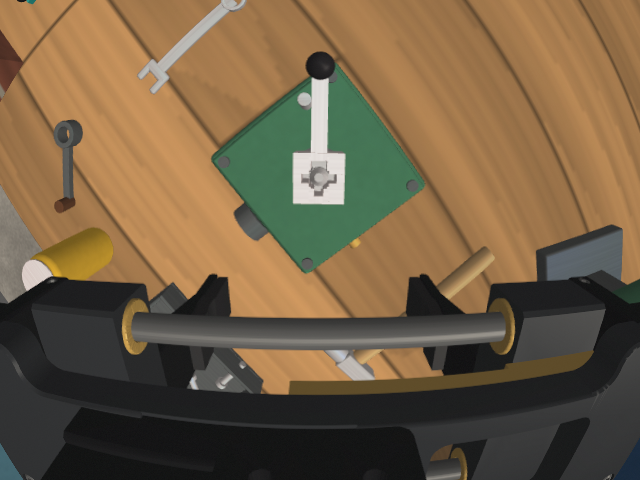

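View pics/sc12c.png

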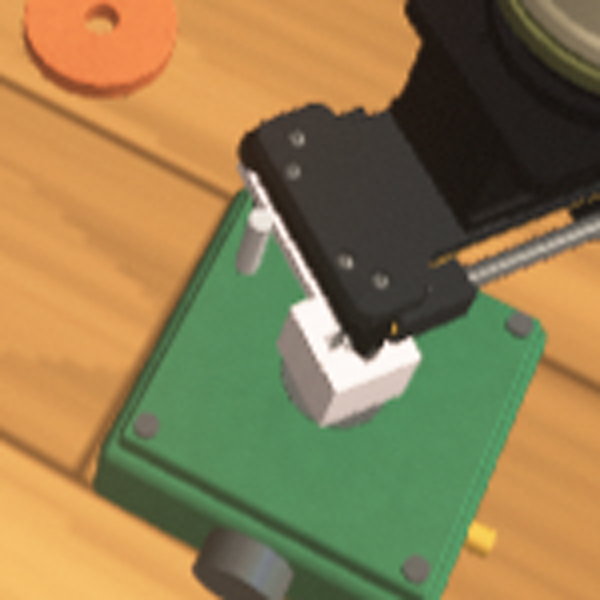

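View pics/top12.png

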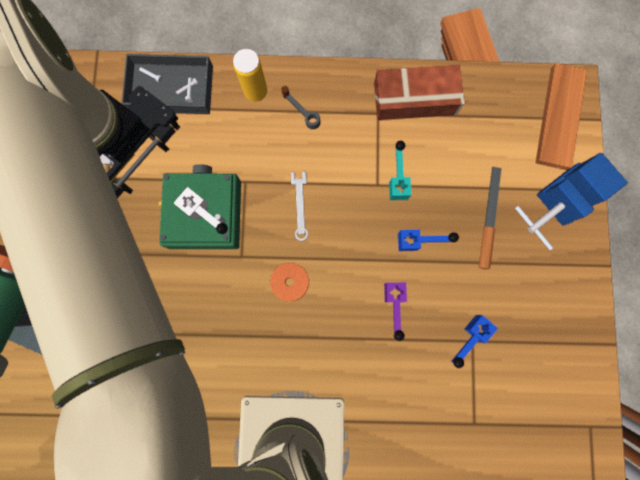

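```bash
python3 - <<'E'
from h import *
s=np.load("s12.npy",allow_pickle=True).item()
im=cv2.imread("pics/wrist12.png");
def cen(f,x,y,w,h,t=60):
    g=(cv2.imread(f)[y:y+h,x:x+w].max(2)<t).astype(np.uint8);n,l,st,ce=cv2.connectedComponentsWithStats(g);i=1+np.argmax(st[1:,4]);print(st[i]);return ce[i]+[x,y]
kw=cen("pics/wrist12.png",300,45,40,38);kt=cen("pics/top12.png",212,218,20,20)
a=onz("wrist",*kw,.144,s);b=onz("top",*kt,.144);print(kw,kt,a,b,tri(ray("wrist",*kw,s),ray("top",*kt)))
for c in[(.532,.2245)]:
  for k in(a,b):
    d=k[:2]-c;t=.025;print(d@[np.cos(t),np.sin(t)],d@[-np.sin(t),np.cos(t)],np.hypot(*d))
# hub top centre, z .134, in wrist: corners
q=np.mean([onz("wrist",u,v,.134,s) for u,v in[(293,153),(344,153),(344,204),(293,204)]],0);print("hub",q);d=a-q;print(np.arctan2(-d[1],-d[0])-.025)
crop("pics/wrist12.png","pics/w12c.png",270,40,100,180,3.3)
E
```

```text
[  6   7  29  27 608]
[ 4  5 12 11 95]
[319.96875     65.19078947] [221.86315789 228.11578947] [0.47428911 0.15023433 0.144     ] [0.47424197 0.14735699 0.144     ] (array([0.47439739, 0.14901345, 0.13914607]), [np.float64(0.0008435399218309203), np.float64(0.000843539921830876)])
-0.05954930801313803 -0.07279983951207002 0.09405284003062712
-0.05966836045463554 -0.07567510506475823 0.09636926255765638
hub [0.53181602 0.22655838 0.134     ]
0.8999190878796405
```

View pics/w12c.png

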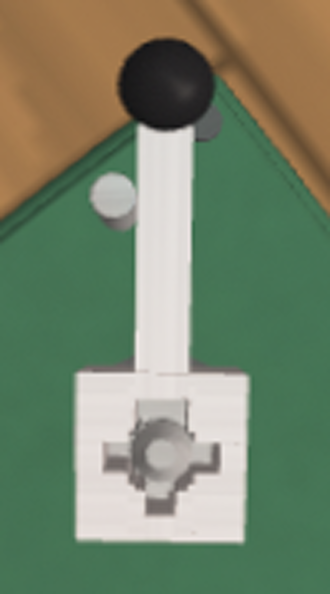

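```bash
python3 - <<'E'
from bench import *
s=read_state();print(s['time'],s['ft_force'],s['joint_vel'].round(3));print(close_job())
E
```

```text
18.7 [0.04938779 0.30705919 0.04025253] [-0.003  0.003 -0.    -0.    -0.    -0.003 -0.003]
the job is handed in; nothing more can be done
None
```

The lever is fully home on the gearbox shaft, its arm rests against the stop peg, and it has been let go. I handed the job in at about 18.7 s; close_job gives no verdict.

- **Fit:** I read the wide spline's direction with the wrist camera and gripped the white lever by its hub. It slid onto the shaft without resistance. The tool stopped at the height expected for a hub resting on the collar, and I pressed with about 13 N at most before easing off.
- **Swing:** I turned the lever about 0.9 rad counter-clockwise until the wrist moment showed contact with the peg, an estimated 11 N. I then eased off, reduced the grip, opened the fingers and lifted clear.
- **Last checks:** The lever angle measured 0.900 rad. The knob's y in the gearbox frame was -72.8 mm from the wrist camera and -75.7 mm from the top camera; both meet the -71.5 mm limit. These two disagree by about 3 mm, as they did by about 2 mm throughout, close to the stated calibration accuracy. The wrist force was close to zero. The bystanders I could see in the last top picture looked unmoved. The robot arm hid the hammer there; only part of it showed in the last wrist picture, so I did not confirm its position.

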